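# Lock a hammer-head stop into the bench strut

### The job

Take the stop with the flat bar handle out of the wooden rack and put its hammer-head foot down into the slot of the steel strut, about midway along the strut. Then give it a quarter turn so that the head catches under the lips and the bar handle stands square across the slot, and let go with its flange resting flat on the strut. Leave the other two stops in the rack.

Things in the scene. Friction and masses are not known exactly. Their poses are not given: they have to be found in the camera images.
- wing_stop: Stop with a flat black bar handle, upright in a rack hole. Origin: centre of its steel flange's underside (50 mm dia, 5 thick). z up, x along the handle and the parallel hammer head. Handle 44 along x, 14 along y, z 15 to 52, on a neck 16 dia. Below: stem 10 dia to z -10, head 38 along x, 12 along y, z -10 to -18 (hidden at first). 0.14 kg. Pinch across the 14; lift straight up, 25 clears.
- strut: Steel strut fixed to the bench, open upward: 260 mm long, 56 wide, 45 high. Origin: centre of its underside; x along the slot (either way alike), z up. Slot full length, 22 wide between lips 4 thick, tops at z 45; inside 50 wide, floor at z 4. With the head lengthwise the stop goes in until its flange rests on the lips (its origin at z 45), the head then 6 under the lips, free to turn either way.
- round_stop: Another stop, to be left in the rack: round black knob 34 mm dia, z 15 to 49, over the same flange; round pin 12 dia, 18 long below. Origin as for wing_stop. The three stops stand in any order in a row, 85 apart, flanges on the rack's top.
- slim_stop: Another stop, to be left in the rack: slim round black handle 18 mm dia, z 15 to 65, over the same flange; same pin and origin as round_stop. The rack: a pale wooden block 90 by 270, 30 high, fixed; holes 43 by 19, the long side across the row, like the bar handle.
Things that resemble listed ones, but are neither listed nor needed, are in the scene too. What is shaped like the wing_stop but blue or red is not meant.

How it is judged:
By the outcome, as a careful person would: the job done as asked, in the order asked, and still so for the second after the job is handed in, with the robot touching nothing.
It also fails if it takes over 48 s, if anything falls off the work surface, if the arm or the gripper's body presses on something with over 40 N, if the wrist force passes 120 N, or if a joint passes its speed limit or range.

### The arm

A 6-joint arm with a two-finger parallel gripper is mounted at the origin on the work surface. World frame = base frame: x ahead of the robot, y to its left, z up, the work surface at z = 0. Lengths are in m, angles in degrees, forces in N, time in s.
With the tool pointing down it reaches from about 0.4 to 0.825 m from the base axis. Payload 7 kg.
Tool frame: the origin (TCP) lies on the centre line of the jaws, within the pads' length; the fingertips stand 8 mm ahead of it and the grasp point (between the pads) lies 11 mm behind it; z points along the fingers, y is the line along which they close (so a half turn about z gives the same grasp; the last joint's range is limited). The gripper opens to 88 mm and grips with 3 to 60 N. Pads are 19 mm wide; open, the fingers measure 130 mm over their backs; the gripper's body (78 mm by 193 mm) begins 47 mm behind the grasp point.
Start: joints at [-52.477, 20.546, 0.682, 0, -70.136, -16.507], TCP at [0.242, -0.63, 0.235] pointing down, gripper open.
Joint ranges: [-176.03, 176.03], [-82.01, 121.73], [-58.28, 71.71], [-173.87, 95.51], [-174.79, -0.11], [-173.66, 173.66]. Speed limits (degrees/s): [136.94, 136.94, 172.46, 180, 180, 180].

### API

Orientations are given as [roll, pitch, yaw] about the fixed x, y, z axes, in that order (R = Rz(yaw) Ry(pitch) Rx(roll)).
In Python, from plant import telemetry, viewer, close_job, models gives the robot as it stands.
- The arm moves only by the shell command python3 -m handwheel 'ROWS' [FORCE]. ROWS is JSON, a list of rows, each an object with "grip": the closure, from -1 (fully open) to 1 (shut); "travel": the shift along the tool's x, y, z as a fraction of full scale, a list of three; "spin": the turn about the tool's z as a fraction of full scale. A call has 1 to 8 rows; each row shifts and turns the commanded pose from where the row before left it, along the tool's axes as they then stand; what a row does not reach is not made up. Full scale, the value 1, is 0.025 m for a shift and 5 degrees for a turn. A row lasts 1/8 s, in which the tool goes at most 62.5 mm and 10.7 degrees, less where a joint would pass 70% of its speed; a pose out of reach is approached as far as the arm can. A call with a number of a shift or a turn outside -1 to 1 is refused whole. A call with a gripper value outside its range is refused whole. The fingers move at their own pace and stop on an object; FORCE is the grip in N (left out, the last holds). Time passes only in rows, so rows that do not move let the fingers close. It gives the time, the measured TCP pose, the force, the opening and the grip force at its end, in the units of the state.
- telemetry.get_state(): the state, without advancing time (a new reading comes with each control period).
- viewer.capture(name): name is "side" or "top" or "wrist"; returns the picture (420x560x3 uint8, red, green, blue); there is no depth.
- viewer.calibration(name): a dict with "fx", "fy", "cx", "cy" (pixels), "T" (4x4, takes a point from camera to world coordinates); the wrist camera has in their place "T_tool_cam" (4x4, takes a point from camera to tool coordinates, whose origin is the TCP and whose axes are the flange's). Camera axes: x right, y down, z forward; pixel columns grow to the right and rows downward; lengths in m; the calibration is good to about 2 mm. A picture is of the moment at which its call begins: read the wrist's pose just before it. calibration takes no time and is no camera call.
- close_job(): hands the job in; it is judged then, once.
Trained networks look in the newest picture that a camera, given by its name, has taken for a name from the list of things; names that differ only in an ending like _2 or _b are one class to them, and where a whole thing is asked for, a point or a joint stands for the part that bears it (a point fixed in the world has none). Each returns a list of dicts, best first, with "p" (0 to 1); they miss things now and then, are a little off and sometimes report something else, mostly with a low value. They report only what shows in the picture. A call takes as long as a camera call. They do not tell look-alikes from the thing itself.
- models.find_in(camera, thing): "position" ([column, row] in pixels, amid what is visible of it).
The state is a dict: "time_s": time; "joints": joint angles; "qd": joint speeds; "joint_torque": joint torques, N m; "tcp_pos": TCP position; "eef_rot": TCP orientation; "contact_force": force on the tool from outside, world axes, zero at the start; "moment": the same for the moment, N m; "gripper_width": finger opening in m; "gripper_force": force on a finger pad.
Only numpy, scipy, OpenCV 4.12 (cv2) and the standard library are available. Lean on these libraries where they do the work, as an engineer would, in place of code of your own. Each camera call takes 0.05 s, during which the arm holds its last target. There are 200 camera calls.

## Working session

There is one attempt and no reset: what is moved stays moved. The work goes in short steps, Python scripts to look and compute and a shell command to move; the robot and the scene stay as the last step left them, time stands still between calls to the robot, and variables do not carry over. Pictures are saved under pics/ and viewed, at most 10 in all, crops included, and the job is handed in when it is done.

```bash
mkdir -p pics
cat > h.py <<'E'
import numpy as np,cv2
from plant import telemetry,viewer,models
from scipy.spatial.transform import Rotation as R
def camT(n):
    c=viewer.calibration(n)
    if 'T' in c: return c,np.array(c['T'])
    s=telemetry.get_state();T=np.eye(4);T[:3,3]=s['tcp_pos'];T[:3,:3]=R.from_euler('xyz',s['eef_rot'],degrees=True).as_matrix()
    return c,T@np.array(c['T_tool_cam'])
def ray(c,T,p,z):
    d=T[:3,:3]@np.array([(p[0]-c['cx'])/c['fx'],(p[1]-c['cy'])/c['fy'],1]);o=T[:3,3]
    return o+d*(z-o[2])/d[2]
def proj(c,T,P):
    q=np.linalg.inv(T)@np.append(P,1);return [c['fx']*q[0]/q[2]+c['cx'],c['fy']*q[1]/q[2]+c['cy']]
E
python3 - <<'E'
from h import *
np.set_printoptions(precision=4,suppress=True)
ims=[]
for n in ['top','side']:
    c,T=camT(n);im=viewer.capture(n);cv2.imwrite(f'pics/{n}0.png',im[...,::-1]);print(n,c['fx'],T)
    for t,z in [('wing_stop',.07),('strut',.045),('round_stop',.07),('slim_stop',.07)]:
        for r in models.find_in(n,t): print(n,t,round(r['p'],2),np.round(r['position']),ray(c,T,r['position'],z))
s=telemetry.get_state();print(s)
E
```

```text
top 517.4728470951276 [[-0.004  -0.9972  0.0742  0.4046]
 [-0.9998  0.0027 -0.0176 -0.1107]
 [ 0.0174 -0.0743 -0.9971  1.2033]
 [ 0.      0.      0.      1.    ]]
top wing_stop 0.8 [401. 269.] [ 0.3597 -0.3826  0.07  ]
top wing_stop 0.76 [441. 221.] [ 0.4654 -0.4724  0.07  ]
top wing_stop 0.62 [393. 221.] [ 0.4664 -0.366   0.07  ]
top strut 0.73 [152. 190.] [0.5379 0.1699 0.045 ]
top round_stop 0.61 [321. 200.] [ 0.5128 -0.2081  0.07  ]
top slim_stop 0.8 [359. 209.] [ 0.4933 -0.2918  0.07  ]
side 527.0413093799277 [[-0.9969 -0.0478  0.0632  0.4022]
 [-0.0792  0.5713 -0.8169  0.8866]
 [ 0.0029 -0.8193 -0.5733  0.7627]
 [ 0.      0.      0.      1.    ]]
side wing_stop 0.61 [300. 158.] [ 0.4585 -0.3288  0.07  ]
side wing_stop 0.59 [299. 135.] [ 0.469  -0.4633  0.07  ]
side strut 0.76 [239. 308.] [0.5419 0.1983 0.045 ]
side slim_stop 0.7 [288. 175.] [ 0.4825 -0.242   0.07  ]
{'time_s': 0.5, 'joints': array([-52.4773,  20.5493,   0.6805,  -0.0036, -70.1351, -16.507 ]), 'qd': array([-0.0142, -0.0208, -0.0222,  0.0475,  0.0434,  0.0402]), 'joint_torque': array([  0.001 , -58.1798,  29.3069,   6.9971,   0.0119,  -0.    ]), 'tcp_pos': array([ 0.2421, -0.6301,  0.2345]), 'eef_rot': array([ 179.9953,    0.0021, -158.9855]), 'contact_force': array([-0.1885,  0.1446,  0.1683]), 'moment': array([0.0141, 0.0186, 0.0155]), 'gripper_force': 0.0, 'gripper_width': 0.08745054174426041}
```

View pics/top0.png

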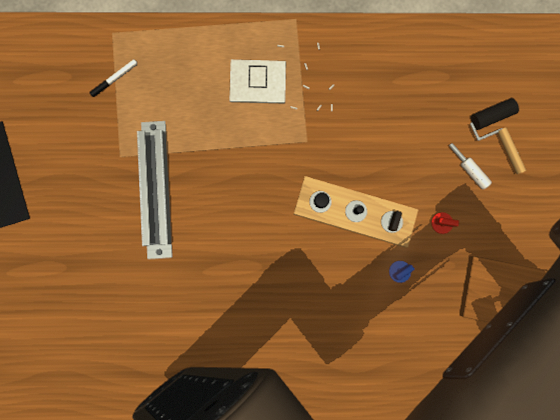

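View pics/side0.png

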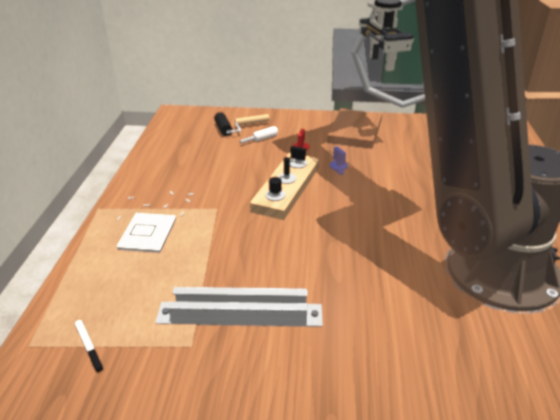

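Candidates for wing_stop in the top picture:
- black bar in the rack at about (394,221)
- blue look-alike on the bench at (401,270)
- red look-alike on the bench at (443,222)

Rack neighbours are the round knob at (321,200) and the slim handle at (357,210). I choose the black bar at (394,221). The strut is at (154,190), lying nearly along world x. The side picture agrees: rack at (287,180), strut at (240,308). A close crop to check the choice:

```bash
python3 -c "
import cv2;i=cv2.imread('pics/top0.png')[165:295,290:470];cv2.imwrite('pics/crop0.png',cv2.resize(i,None,fx=4,fy=4,interpolation=cv2.INTER_CUBIC))"
```

```text
(no output)
```

View pics/crop0.png

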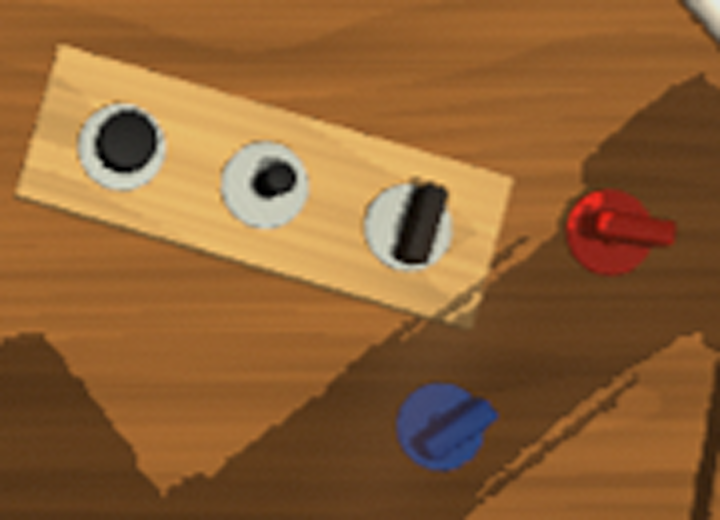

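The crop confirms it: a black bar over a steel flange in the right-hand rack hole, at crop (418,222). The red one at (610,232) and the blue one at (442,425) stand on the bench, outside the rack. Moving above the black bar.

```bash
python3 -m handwheel '[{"grip":-1,"travel":[-0.94,0.51,0],"spin":0},{"grip":-1,"travel":[-0.94,0.51,0],"spin":0},{"grip":-1,"travel":[-0.94,0.51,0],"spin":0},{"grip":-1,"travel":[-0.94,0.51,0],"spin":0},{"grip":-1,"travel":[-0.94,0.51,0],"spin":0},{"grip":-1,"travel":[-0.94,0.51,0],"spin":0},{"grip":-1,"travel":[-0.94,0.51,0],"spin":0},{"grip":-1,"travel":[-0.94,0.51,0],"spin":0}]' 20
python3 -m handwheel '[{"grip":-1,"travel":[-0.94,0.51,0],"spin":0},{"grip":-1,"travel":[-0.94,0.51,0],"spin":0},{"grip":-1,"travel":[-0.94,0.51,0],"spin":0},{"grip":-1,"travel":[-0.94,0.51,0],"spin":0},{"grip":-1,"travel":[-0.94,0.51,0],"spin":0},{"grip":-1,"travel":[0,0,0],"spin":0.9},{"grip":-1,"travel":[0,0,0],"spin":0.9},{"grip":-1,"travel":[0,0,0],"spin":0.9}]'
python3 -m handwheel '[{"grip":-1,"travel":[0,0,0],"spin":1},{"grip":-1,"travel":[0,0,0],"spin":1},{"grip":-1,"travel":[0,0,0],"spin":1},{"grip":-1,"travel":[0,0,0],"spin":1},{"grip":-1,"travel":[0,0,0],"spin":1},{"grip":-1,"travel":[0,0,0],"spin":0},{"grip":-1,"travel":[0,0,0],"spin":0}]'
python3 - <<'E'
from h import *
c,T=camT('wrist');im=viewer.capture('wrist');cv2.imwrite('pics/w1.png',im[...,::-1])
np.savez('w1.npz',T=T)
for t,z in [('wing_stop',.075),('round_stop',.07),('slim_stop',.07)]:
    for r in models.find_in('wrist',t): print(t,round(r['p'],2),np.round(r['position']),ray(c,T,r['position'],z))
E
```

```text
time_s: 1.5
tcp_pos: [0.3815, -0.4667, 0.2347]
eef_rot: [-180.0, 0.0, -159.0]
contact_force: [0.1, 0.6, 0.4]
gripper_width: 0.0874
gripper_force: 0.0
time_s: 2.5
tcp_pos: [0.4679, -0.3656, 0.2347]
eef_rot: [-180.0, 0.0, -172.6]
contact_force: [0.5, -0.9, -0.0]
gripper_width: 0.0875
gripper_force: 0.0
time_s: 3.38
tcp_pos: [0.4678, -0.3658, 0.2346]
eef_rot: [-180.0, 0.0, 162.6]
contact_force: [-0.6, -0.6, 0.0]
gripper_width: 0.0879
gripper_force: 0.0
wing_stop 0.89 [278. 184.] [ 0.45769673 -0.36692378  0.075     ]
wing_stop 0.76 [225.  93.] [ 0.36143981 -0.3878928   0.075     ]
wing_stop 0.57 [178. 208.] [ 0.45169986 -0.47295021  0.075     ]
round_stop 0.65 [430. 182.] [ 0.50315629 -0.21878749  0.07      ]
slim_stop 0.83 [350. 182.] [ 0.479637   -0.29627428  0.07      ]
```

View pics/w1.png

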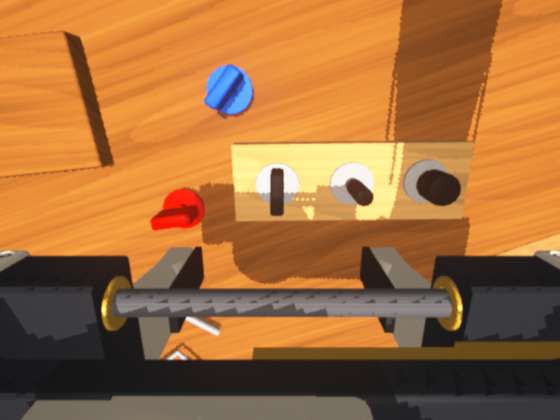

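The wrist picture shows the black bar at (277,190) on its flange at (278,184), with slim at (353,184), round at (432,184), blue at (228,90) and red at (183,208). Now I'll pin down its position from the flange, and its angle from the row.

Run:
```python
from h import *
c,_=camT('wrist');T=np.load('w1.npz')['T'];im=cv2.imread('pics/w1.png')
hsv=cv2.cvtColor(im,cv2.COLOR_BGR2HSV);fl=((hsv[...,1]<60)&(hsv[...,2]>120)).astype(np.uint8)
P=[]
for x0 in (278,352,430):
    m=np.zeros_like(fl);m[150:215,x0-32:x0+32]=fl[150:215,x0-32:x0+32]
    n,l,st,ce=cv2.connectedComponentsWithStats(m)
    pts=np.argwhere(m)[:,::-1].astype(np.float32)
    h=cv2.convexHull(pts);w=np.array([ray(c,T,p[0],.035)[:2] for p in h],np.float32)
    (cx,cy),r=cv2.minEnclosingCircle(w);print('flange',cx,cy,'r',r);P.append((cx,cy))
d=np.subtract(P[1],P[0]);print('row angle',np.degrees(np.arctan2(d[1],d[0])),np.hypot(*d))
dk=(im.max(2)<75).astype(np.uint8);m=np.zeros_like(dk);m[160:218,262:294]=dk[160:218,262:294]
pts=np.argwhere(m)[:,::-1].astype(np.float32)
w=np.array([ray(c,T,p,.082)[:2] for p in pts],np.float32);print('bar dark @z.082',w.mean(0),cv2.minAreaRect(w))
# model overlay in pixels
a=np.degrees(np.arctan2(d[1],d[0]))-90;ca,sa=np.cos(np.radians(a)),np.sin(np.radians(a))
v=im.copy()
for z in (.045,.082):
  q=[proj(c,T,[P[0][0]+x*ca-y*sa,P[0][1]+x*sa+y*ca,z]) for x,y in ((.022,.007),(.022,-.007),(-.022,-.007),(-.022,.007))]
  cv2.polylines(v,[np.int32(q)],True,(0,255,0) if z>.06 else (255,0,0),1)
cv2.imwrite('pics/w1o.png',cv2.resize(v[140:230,230:480],None,fx=3,fy=3,interpolation=cv2.INTER_NEAREST))
s=telemetry.get_state();Rt=R.from_euler('xyz',s['eef_rot'],degrees=True).as_matrix()
print(Rt.T@(np.array([*P[0],.054])-s['tcp_pos'])/.025, 'yaw target',a+180,s['eef_rot'][2])
```

```text
flange 0.4672214090824127 -0.37114471197128296 r 0.02483266033232212
flange 0.4914463460445404 -0.28999581933021545 r 0.025067543610930443
flange 0.513261079788208 -0.2097494751214981 r 0.024202903732657433
row angle 73.37834396336139 0.08468760445124517
bar dark @z.082 [ 0.4776128  -0.37434348] ((0.47745680809020996, -0.37438374757766724), (0.011127794161438942, 0.017870184034109116), 72.6910400390625)
[-0.04241835 -0.21022528  7.22228108] yaw target 163.37834396336137 162.55815878289624
```

View pics/w1o.png

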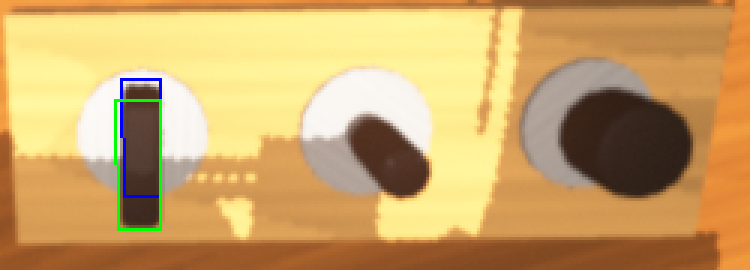

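The model overlay fits the bar (bar spans crop x 122–160). Descend and grip.

```bash
python3 -m handwheel '[{"grip":-1,"travel":[0,-0.2,0.8],"spin":-0.15},{"grip":-1,"travel":[0,0,1],"spin":0},{"grip":-1,"travel":[0,0,1],"spin":0},{"grip":-1,"travel":[0,0,1],"spin":0},{"grip":-1,"travel":[0,0,1],"spin":0},{"grip":-1,"travel":[0,0,0.9],"spin":0},{"grip":-1,"travel":[0,0,0.8],"spin":0},{"grip":-1,"travel":[0,0,0.6],"spin":0}]' 25
python3 -m handwheel '[{"grip":-1,"travel":[0,0,0],"spin":0},{"grip":1,"travel":[0,0,0],"spin":0},{"grip":1,"travel":[0,0,0],"spin":0},{"grip":1,"travel":[0,0,0],"spin":0},{"grip":1,"travel":[0,0,0],"spin":0},{"grip":1,"travel":[0,0,0],"spin":0},{"grip":1,"travel":[0,0,0],"spin":0},{"grip":1,"travel":[0,0,0],"spin":0}]' 25
```

```text
time_s: 4.58
tcp_pos: [0.4661, -0.3705, 0.0561]
eef_rot: [180.0, -0.0, 163.3]
contact_force: [0.4, 0.8, 0.3]
gripper_width: 0.0876
gripper_force: 0.0
time_s: 5.58
tcp_pos: [0.4662, -0.3706, 0.057]
eef_rot: [180.0, -0.0, 163.3]
contact_force: [0.3, 0.3, -0.1]
gripper_width: 0.023
gripper_force: 0.0
```

```bash
python3 -m handwheel '[{"grip":1,"travel":[0,0,0],"spin":0},{"grip":1,"travel":[0,0,0],"spin":0},{"grip":1,"travel":[0,0,0],"spin":0},{"grip":1,"travel":[0,0,0],"spin":0}]' 25
```

```text
time_s: 6.08
tcp_pos: [0.4662, -0.3706, 0.057]
eef_rot: [-180.0, -0.0, 163.3]
contact_force: [-0.2, -0.9, -0.8]
gripper_width: 0.0139
gripper_force: 25.0
```

```bash
python3 -m handwheel '[{"grip":1,"travel":[0,0,-0.4],"spin":0},{"grip":1,"travel":[0,0,-0.8],"spin":0},{"grip":1,"travel":[0,0,-1],"spin":0},{"grip":1,"travel":[0,0,-1],"spin":0},{"grip":1,"travel":[0,0,-1],"spin":0},{"grip":1,"travel":[0,0,-1],"spin":0},{"grip":1,"travel":[0,0,-0.5],"spin":0},{"grip":1,"travel":[0,0,0],"spin":0}]' 30
python3 - <<'E'
import cv2
i=cv2.imread('pics/top0.png')[110:270,100:220];cv2.imwrite('pics/strut0.png',cv2.resize(i,None,fx=3.7,fy=3.7,interpolation=cv2.INTER_CUBIC))
E
```

```text
time_s: 7.08
tcp_pos: [0.4666, -0.3706, 0.2004]
eef_rot: [180.0, 0.1, 163.3]
contact_force: [0.4, 0.0, -2.4]
gripper_width: 0.0138
gripper_force: 30.0
```

View pics/strut0.png

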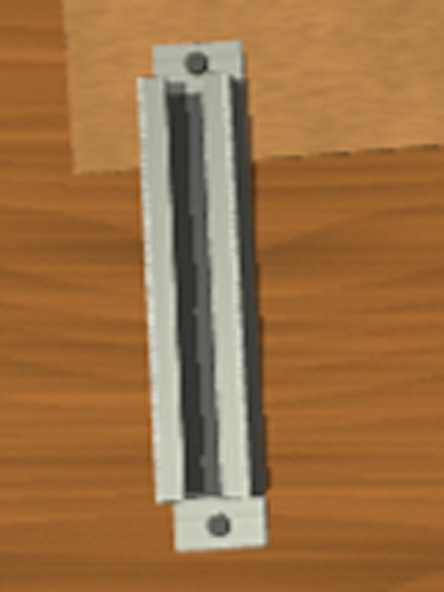

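The lips' top surface spans crop corners (138,78), (231,74), (158,502) and (249,498), with the slot between them. Computing its pose:

Run:
```python
from h import *
c,T=camT('top')
w=[ray(c,T,(u/3.7+100,v/3.7+110),.045)[:2] for u,v in ((138,78),(231,74),(158,502),(249,498))]
w=np.array(w);print(w,w.mean(0));d=(w[0]+w[1]-w[2]-w[3])/2;a=np.degrees(np.arctan2(d[1],d[0]));print(np.hypot(*d),a)
s=telemetry.get_state();Rt=R.from_euler('xyz',s['eef_rot'],degrees=True).as_matrix()
print(Rt.T@(np.array([*w.mean(0),.2])-s['tcp_pos'])/.025)
```

```text
[[0.67228463 0.20392393]
 [0.67476617 0.14739325]
 [0.41387083 0.18751309]
 [0.4160603  0.13307832]] [0.54424548 0.16797715]
0.259015841260599 3.400354368971611
[3.22781047e+00 2.15257914e+01 9.59244437e-03]
```

```bash
python3 -m handwheel '[{"grip":1,"travel":[0.15,0.7,0],"spin":0},{"grip":1,"travel":[0.15,1,0],"spin":0},{"grip":1,"travel":[0.15,1,0],"spin":0},{"grip":1,"travel":[0.15,1,0],"spin":0},{"grip":1,"travel":[0.15,1,0],"spin":0},{"grip":1,"travel":[0.15,1,0],"spin":0},{"grip":1,"travel":[0.15,1,0],"spin":0},{"grip":1,"travel":[0.15,1,0],"spin":0}]'
python3 -m handwheel '[{"grip":1,"travel":[0.15,1,0],"spin":0},{"grip":1,"travel":[0.15,1,0],"spin":0},{"grip":1,"travel":[0.15,1,0],"spin":0},{"grip":1,"travel":[0.15,1,0],"spin":0},{"grip":1,"travel":[0.15,1,0],"spin":0},{"grip":1,"travel":[0.15,1,0],"spin":0},{"grip":1,"travel":[0.15,1,0],"spin":0},{"grip":1,"travel":[0.15,1,0],"spin":0}]'
python3 -m handwheel '[{"grip":1,"travel":[0.15,1,0],"spin":0},{"grip":1,"travel":[0.15,1,0],"spin":0},{"grip":1,"travel":[0.15,1,0],"spin":0},{"grip":1,"travel":[0.15,1,0],"spin":0},{"grip":1,"travel":[0.1,1,0],"spin":0},{"grip":1,"travel":[0,0.7,0],"spin":0},{"grip":1,"travel":[0,0.1,0],"spin":-0.5},{"grip":1,"travel":[0,0,0],"spin":-1}]'
python3 -m handwheel '[{"grip":1,"travel":[0,0,0],"spin":-1},{"grip":1,"travel":[0,0,0],"spin":-1},{"grip":1,"travel":[0,0,0],"spin":-0.5},{"grip":1,"travel":[0,0,0],"spin":0},{"grip":1,"travel":[0,0,0],"spin":0}]'
python3 - <<'E'
from h import *
c,T=camT('wrist');im=viewer.capture('wrist');cv2.imwrite('pics/w2.png',im[...,::-1])
np.savez('w2.npz',T=T);print(telemetry.get_state()['tcp_pos'])
for r in models.find_in('wrist','strut'): print(round(r['p'],2),np.round(r['position']),ray(c,T,r['position'],.045))
E
```

```text
time_s: 8.07
tcp_pos: [0.4922, -0.176, 0.1984]
eef_rot: [-180.0, -0.1, 163.3]
contact_force: [0.3, 0.0, -1.1]
gripper_width: 0.0141
gripper_force: 30.0
time_s: 9.07
tcp_pos: [0.5208, 0.0238, 0.1984]
eef_rot: [-179.9, -0.1, 163.3]
contact_force: [0.7, -0.4, -1.3]
gripper_width: 0.0135
gripper_force: 30.0
time_s: 10.07
tcp_pos: [0.5468, 0.1671, 0.1991]
eef_rot: [-180.0, -0.0, 170.9]
contact_force: [0.0, -0.0, -2.1]
gripper_width: 0.0138
gripper_force: 30.0
time_s: 10.7
tcp_pos: [0.5468, 0.1666, 0.1994]
eef_rot: [-180.0, -0.0, -176.8]
contact_force: [0.2, -0.5, -1.8]
gripper_width: 0.014
gripper_force: 30.0
[0.54677542 0.16653198 0.19940295]
0.69 [287. 116.] [0.47198223 0.16732164 0.045     ]
```

View pics/w2.png

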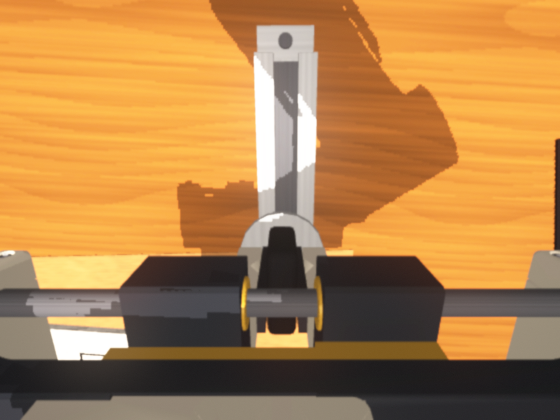

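The picture shows the slot running along column about 286 (lips' outer edges 255–317 at row 70, 259–314 at row 200), far end at row 53. The held stop's flange is centred at column about 283, with its bar lengthwise to the slot.

Run:
```python
from h import *
c,_=camT('wrist');T=np.load('w2.npz')['T'];im=cv2.imread('pics/w2.png');g=cv2.cvtColor(im,cv2.COLOR_BGR2HSV)
for row in (75,110,150,190,200,210):
    s=g[row,:,1]; v=g[row,:,2]
    i=np.where(s[240:335]<70)[0]+240
    L,Rr=i.min(),i.max()
    dk=np.where(v[265:310]<v[265:310].min()+45)[0]+265
    print(row,L,Rr,dk.min(),dk.max(),v[265:310:3],ray(c,T,((L+Rr)/2,row),.045)[:2],ray(c,T,((dk.min()+dk.max())/2,row),.045)[:2])
print('end',ray(c,T,(286,53),.045))
for row in (225,235,245): 
    i=np.where((g[row,:,1]<70))[0];i=i[(i>225)&(i<340)];print(row,i.min(),i.max(),ray(c,T,((i.min()+i.max())/2,row),.175))
s=telemetry.get_state();print(R.from_euler('xyz',s['eef_rot'],degrees=True).as_matrix().round(3))
```

```text
75 254 316 274 297 [255 248 223 131 123 123 120 119 120 118 119 173 211 214 210] [0.43677853 0.16297668] [0.43675325 0.16342323]
110 255 315 285 297 [255 255 255 218 195 195 190 131 126 124 126 189 254 255 255] [0.46662278 0.16476824] [0.46630914 0.1702971 ]
150 256 315 293 296 [255 255 255 239 189 189 190 186 189 174 123 253 255 255 255] [0.50311448 0.1674386 ] [0.50262522 0.17604439]
190 258 313 275 296 [213 208 202 176 113 112 111 109 110 108 111 196 205 199 200] [0.54249387 0.16982136] [0.54249387 0.16982136]
200 258 313 275 296 [201 202 198 176 108 106 107 105 107 105 107 194 203 197 199] [0.55282563 0.17044651] [0.55282563 0.17044651]
210 259 313 275 296 [198 199 196 173 105 106 105 103 104 101 102 192 200 195 196] [0.56333493 0.17159092] [0.56336384 0.17108415]
end [0.41889317 0.16278213 0.045     ]
225 251 312 [0.53115925 0.16534039 0.175     ]
235 245 318 [0.53750231 0.16569997 0.175     ]
245 241 322 [0.5439767  0.16606701 0.175     ]
[[-0.998 -0.056 -0.   ]
 [-0.056  0.998 -0.   ]
 [ 0.    -0.    -1.   ]]
```

```bash
python3 -m handwheel '[{"grip":1,"travel":[0,0.12,0.6],"spin":-0.06},{"grip":1,"travel":[0,0,1],"spin":0},{"grip":1,"travel":[0,0,1],"spin":0},{"grip":1,"travel":[0,0,0.9],"spin":0},{"grip":1,"travel":[0,0,0.5],"spin":0},{"grip":1,"travel":[0,0,0],"spin":0},{"grip":1,"travel":[0,0,0],"spin":0}]'
python3 - <<'E'
from h import *
c,T=camT('wrist');im=viewer.capture('wrist');cv2.imwrite('pics/w3.png',im[...,::-1])
np.savez('w3.npz',T=T);s=telemetry.get_state();print(s['tcp_pos'])
g=cv2.cvtColor(im,cv2.COLOR_RGB2HSV);zt=s['tcp_pos'][2]-.022
for row in (60,90,120,150,180,200,215,225,235,245):
    i=np.where(g[row,:,1]<70)[0];i=i[(i>220)&(i<345)];m=(i.min()+i.max())/2
    print(row,i.min(),i.max(),ray(c,T,(m,row),.045)[:2],ray(c,T,(m,row),zt)[:2])
E
```

```text
time_s: 11.68
tcp_pos: [0.5472, 0.1698, 0.1002]
eef_rot: [180.0, 0.1, -176.4]
contact_force: [0.9, 0.5, -1.7]
gripper_width: 0.0137
gripper_force: 30.0
[0.54725445 0.16983169 0.10044521]
60 236 330 [0.43866391 0.16348972] [0.44317883 0.16364943]
90 237 329 [0.45535358 0.16456948] [0.457141   0.16455273]
120 238 327 [0.47298496 0.16539586] [0.471891   0.16524406]
150 240 326 [0.49157717 0.16691301] [0.48744479 0.16651326]
180 241 324 [0.51129839 0.16785622] [0.5039431  0.16730233]
200 242 323 [0.52508491 0.16874154] [0.51547657 0.16804297]
215 243 323 [0.53576814 0.16977199] [0.52441391 0.16890502]
225 243 322 [0.5431084  0.16989894] [0.5305546  0.16901123]
235 244 322 [0.55055538 0.17072867] [0.53678456 0.16970535]
245 241 322 [0.55824715 0.17016078] [0.54321932 0.16923027]
```

View pics/w3.png

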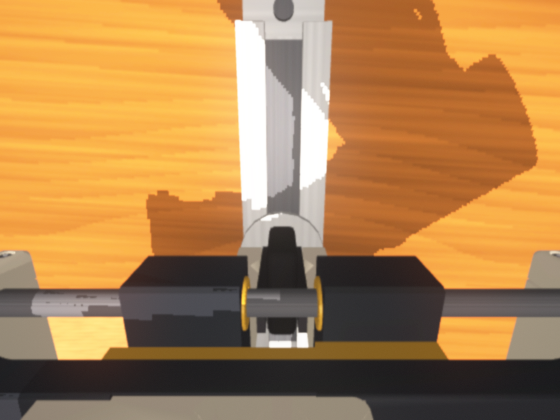

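The slot at column 283 lines up with the flange at column 282. The centre line is at y 0.1703 against the TCP's 0.1698, so I can lower it in.

```bash
python3 -m handwheel '[{"grip":1,"travel":[0,0.02,0.3],"spin":0},{"grip":1,"travel":[0,0,0.3],"spin":0},{"grip":1,"travel":[0,0,0.25],"spin":0},{"grip":1,"travel":[0,0,0.15],"spin":0},{"grip":1,"travel":[0,0,0],"spin":0},{"grip":1,"travel":[0,0,0],"spin":0}]'
```

```text
time_s: 12.48
tcp_pos: [0.5468, 0.17, 0.0747]
eef_rot: [180.0, 0.0, -176.4]
contact_force: [-0.0, 0.3, -1.1]
gripper_width: 0.0138
gripper_force: 30.0
```

```bash
python3 -m handwheel '[{"grip":1,"travel":[0,0,0.04],"spin":0},{"grip":1,"travel":[0,0,0.03],"spin":0},{"grip":1,"travel":[0,0,0],"spin":0},{"grip":1,"travel":[0,0,0],"spin":0}]'
```

```text
time_s: 12.98
tcp_pos: [0.5466, 0.17, 0.0728]
eef_rot: [180.0, 0.0, -176.4]
contact_force: [0.2, -0.1, -2.4]
gripper_width: 0.0136
gripper_force: 30.0
```

No contact and a gap of about 1 mm: make the quarter turn here.

```bash
python3 -m handwheel '[{"grip":1,"travel":[0,0,0],"spin":-0.5},{"grip":1,"travel":[0,0,0],"spin":-1},{"grip":1,"travel":[0,0,0],"spin":-1},{"grip":1,"travel":[0,0,0],"spin":-1},{"grip":1,"travel":[0,0,0],"spin":-1},{"grip":1,"travel":[0,0,0],"spin":-1},{"grip":1,"travel":[0,0,0],"spin":-1},{"grip":1,"travel":[0,0,0],"spin":-1}]'
```

```text
time_s: 13.98
tcp_pos: [0.5466, 0.17, 0.0728]
eef_rot: [180.0, 0.0, -138.8]
contact_force: [0.9, -0.1, -1.3]
gripper_width: 0.014
gripper_force: 30.0
```

```bash
python3 -m handwheel '[{"grip":1,"travel":[0,0,0],"spin":-1},{"grip":1,"travel":[0,0,0],"spin":-1},{"grip":1,"travel":[0,0,0],"spin":-1},{"grip":1,"travel":[0,0,0],"spin":-1},{"grip":1,"travel":[0,0,0],"spin":-1},{"grip":1,"travel":[0,0,0],"spin":-1},{"grip":1,"travel":[0,0,0],"spin":-1},{"grip":1,"travel":[0,0,0],"spin":-1}]'
python3 -m handwheel '[{"grip":1,"travel":[0,0,0],"spin":-1},{"grip":1,"travel":[0,0,0],"spin":-1},{"grip":1,"travel":[0,0,0],"spin":-0.5},{"grip":1,"travel":[0,0,0],"spin":0},{"grip":1,"travel":[0,0,0.03],"spin":0},{"grip":1,"travel":[0,0,0],"spin":0},{"grip":1,"travel":[0,0,0],"spin":0}]'
```

```text
time_s: 14.98
tcp_pos: [0.5466, 0.17, 0.0729]
eef_rot: [-180.0, 0.0, -98.8]
contact_force: [1.6, 0.4, -1.9]
gripper_width: 0.0139
gripper_force: 30.0
time_s: 15.85
tcp_pos: [0.5466, 0.1699, 0.072]
eef_rot: [180.0, -0.0, -86.5]
contact_force: [-0.4, 0.0, -2.9]
gripper_width: 0.0139
gripper_force: 30.0
```

```bash
python3 -m handwheel '[{"grip":1,"travel":[0,0,0.03],"spin":0},{"grip":1,"travel":[0,0,0],"spin":0},{"grip":1,"travel":[0,0,0],"spin":0}]'
python3 -m handwheel '[{"grip":1,"travel":[0,0,0.03],"spin":0},{"grip":1,"travel":[0,0,0],"spin":0},{"grip":1,"travel":[0,0,0],"spin":0}]'
```

```text
time_s: 16.23
tcp_pos: [0.5466, 0.17, 0.072]
eef_rot: [-180.0, 0.0, -86.4]
contact_force: [-2.7, -0.6, 5.4]
gripper_width: 0.0136
gripper_force: 30.0
time_s: 16.6
tcp_pos: [0.5466, 0.17, 0.072]
eef_rot: [-180.0, 0.0, -86.4]
contact_force: [-4.6, -0.2, 11.4]
gripper_width: 0.0139
gripper_force: 30.0
```

It's seated (11 N). Relieve the load, release and go up.

```bash
python3 -m handwheel '[{"grip":1,"travel":[0,0,-0.05],"spin":0},{"grip":1,"travel":[0,0,0],"spin":0},{"grip":-1,"travel":[0,0,0],"spin":0},{"grip":-1,"travel":[0,0,0],"spin":0},{"grip":-1,"travel":[0,0,0],"spin":0},{"grip":-1,"travel":[0,0,0],"spin":0},{"grip":-1,"travel":[0,0,0],"spin":0},{"grip":-1,"travel":[0,0,0],"spin":0}]'
python3 -m handwheel '[{"grip":-1,"travel":[0,0,0],"spin":0},{"grip":-1,"travel":[0,0,0],"spin":0},{"grip":-1,"travel":[0,0,-0.5],"spin":0},{"grip":-1,"travel":[0,0,-1],"spin":0},{"grip":-1,"travel":[0,0,-1],"spin":0},{"grip":-1,"travel":[0,0,-1],"spin":0},{"grip":-1,"travel":[0,0,-1],"spin":0},{"grip":-1,"travel":[0,0,-1],"spin":0}]'
python3 -m handwheel '[{"grip":-1,"travel":[0,0,-1],"spin":0},{"grip":-1,"travel":[0,0,-0.5],"spin":0},{"grip":-1,"travel":[0,0,0],"spin":0}]'
python3 - <<'E'
from h import *
a=viewer.capture('wrist');b=viewer.capture('side')[150:350,120:360]
b=cv2.resize(b,None,fx=1.6,fy=1.6);v=np.zeros((420,560+b.shape[1],3),np.uint8);v[:,:560]=a;v[:b.shape[0],560:]=b
cv2.imwrite('pics/end.png',cv2.resize(v[...,::-1],(800,int(800*420/v.shape[1]))))
E
```

```text
time_s: 17.6
tcp_pos: [0.5466, 0.17, 0.0718]
eef_rot: [-180.0, -0.0, -86.4]
contact_force: [0.6, -0.2, 0.3]
gripper_width: 0.0685
gripper_force: 0.0
time_s: 18.6
tcp_pos: [0.5466, 0.1699, 0.2112]
eef_rot: [-179.9, 0.0, -86.4]
contact_force: [0.6, -0.2, -0.5]
gripper_width: 0.0877
gripper_force: 0.0
time_s: 18.98
tcp_pos: [0.5469, 0.1702, 0.2478]
eef_rot: [-179.9, 0.1, -86.4]
contact_force: [-0.2, 0.7, -0.5]
gripper_width: 0.0875
gripper_force: 0.0
```

View pics/end.png

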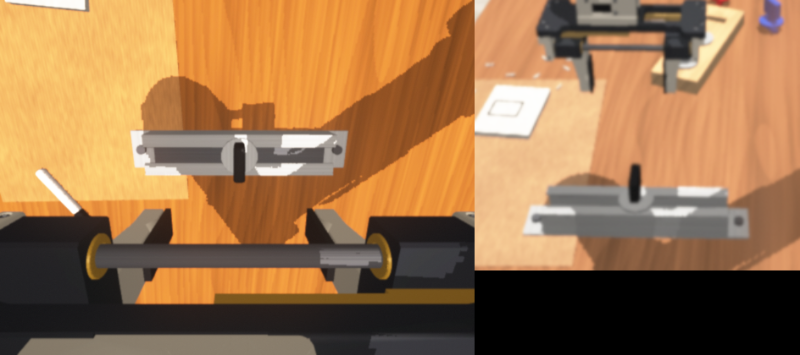

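The stop stands on the strut at (239,155), midway along it (ends at 139 and 340). Its bar is square across the slot, the flange is flat, and the gripper is clear.

```bash
python3 -c "
from plant import close_job;print(close_job())"
```

```text
the job is handed in; nothing more can be done
None
```

The wing stop sits midway along the strut, turned a quarter turn so its bar stands square across the slot and its flange rests flat; the other two stops were left in the rack, and the job was handed in at about 19 s.

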